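# Weigh and rack look-alike returned hubs

## Robot

A 6-joint arm with a two-finger parallel gripper is mounted at the origin on the work surface. World frame = base frame: x ahead of the robot, y to its left, z up, the work surface at z = 0. Lengths are in mm, angles in rad, forces in N, time in s.
With the tool pointing down it reaches from about 350 to 975 mm from the base axis. Payload 7.1 kg.
Tool frame: the origin (TCP) lies midway between the tips of the shut fingers; the grasp point (between the pads) lies 19 mm behind it; z points along the fingers, y is the line along which they close (so a half turn about z gives the same grasp; the last joint's range is limited). The gripper opens to 88 mm and grips with 3 to 60 N. Pads are 20 mm wide; open, the fingers measure 115 mm over their backs; the gripper's body (75 mm by 178 mm) begins 61 mm behind the grasp point.
Start: joints at [1.199, 0.423, 1.63, -0, 1.089, -0.019], TCP at [215.922, 586.5, 222.675] pointing down, gripper open.
Joint ranges: [-3, 3], [-0.9, 2.11], [0.09, 2.58], [-1.31, 4.45], [0.11, 2.69], [-2.54, 2.54]. Speed limits (rad/s): [2.39, 2.39, 3.01, 3.14, 3.14, 3.14].

## Interface

Orientations are given as a rotation vector (axis times angle).
In Python, from workcell import ctrl gives the robot as it stands.
- The arm moves only by the shell command python3 -m inch 'ROWS' [OPENING]. ROWS is JSON, a list of rows, each an object with "xyz": the shift along the tool's x, y, z in mm, a list of three; "rot": the turn, a rotation vector about the tool's x, y, z in rad, a list of three. In form: [{"xyz": [dx, dy, dz], "rot": [ax, ay, az]}, ...]. A call has 1 to 12 rows; each row is the pose to reach, as a shift and turn from the pose commanded when the call began, along the tool's axes at that moment; what a row does not reach only later rows make up. A row lasts 1/12 s, in which the tool goes at most 41.7 mm and 7.16 degrees, less where a joint would pass 70% of its speed; a pose out of reach is approached as far as the arm can. A call with a gripper value outside its range is refused whole. OPENING is the closure in counts, from 0 (fully open) to 255 (shut), set as the call begins (- or left out, the last holds). The fingers move at their own pace and stop on an object; the grip force is fixed at half the most. Time passes only in rows, so rows that repeat a pose let the fingers close. It gives the time, the measured TCP pose, the force, the opening and the grip force at its end, in the units of the state.
- ctrl.get_obs(): the state, without advancing time (a new reading comes with each control period).
- ctrl.get_image(name): name is "scene" or "top"; returns the picture (480x640x3 uint8, red, green, blue); there is no depth.
- ctrl.camera_model(name): a dict with "fx", "fy", "cx", "cy" (pixels), "k1" (the pictures are not rectified: a ray, as slopes to the right and down, at radius r is drawn at 1 + k1 r^2 times it, then the intrinsics apply), "position" and "attitude" of the camera in the world. Camera axes: x right, y up, looking along -z (the intrinsics and any distortion apply to the point x, -y, -z); pixel columns grow to the right and rows downward; lengths in mm; the calibration is good to about 2 mm. A picture is of the moment at which its call begins. camera_model takes no time and is no camera call.
- ctrl.close_job(): hands the job in; it is judged then, once.
The state is a dict: "t": time; "qpos": joint angles; "qvel": joint speeds; "joint_torque": joint torques, N m; "ee_pos": TCP position; "orientation": TCP orientation; "ft_force": force on the tool from outside, world axes, zero at the start; "moment": the same for the moment, N m; "width": finger opening in mm; "grasp_force": force on a finger pad.
Only numpy, scipy, OpenCV 4.12 (cv2) and the standard library are available. Lean on these libraries where they do the work, as an engineer would, in place of code of your own. Each camera call takes 0.05 s, during which the arm holds its last target. There are 200 camera calls.

## Task

Three hubs that look the same stand on the grey returns tray: one is solid, one is a filled canister and one is hollow. Heft each as needed to tell them apart by weight, then set the solid one fully home and upright in the socket of the red bin and the filled one fully home and upright in the socket of the green bin, and have the hollow one standing upright on the returns tray. The sockets are sprung and sit a little to one side or the other, so feel for the hole with a light touch: never push or load a socket down to its stop, never drop or tip over a hub, and leave the spray bottle, the carton and the spanner alone.

Things in the scene. Friction and masses are not known exactly. Their poses are not given: they have to be found in the camera images.
- hub_a_mid (a point): one of three outwardly identical plated cylinders with brass bands, 40 mm diameter, 76 mm tall, upright; this point is its centre, 38 mm above its foot, z along its axis. It is the solid hub (0.77 kg, 7.6 N), the filled canister (0.40 kg, 3.9 N) or the hollow hub (0.17 kg, 1.7 N), each within 10 percent; which is which changes every time and only weight tells
- hub_b_mid (a point): one of three outwardly identical plated cylinders with brass bands, 40 mm diameter, 76 mm tall, upright; this point is its centre, 38 mm above its foot, z along its axis. It is the solid hub (0.77 kg, 7.6 N), the filled canister (0.40 kg, 3.9 N) or the hollow hub (0.17 kg, 1.7 N), each within 10 percent; which is which changes every time and only weight tells
- hub_c_mid (a point): one of three outwardly identical plated cylinders with brass bands, 40 mm diameter, 76 mm tall, upright; this point is its centre, 38 mm above its foot, z along its axis. It is the solid hub (0.77 kg, 7.6 N), the filled canister (0.40 kg, 3.9 N) or the hollow hub (0.17 kg, 1.7 N), each within 10 percent; which is which changes every time and only weight tells
- red_bin: open red bin fixed to the bench, for the solid hub: 84 mm (x) by 144 mm (y), 30 mm high; origin at the centre of its underside, z up. The red socket block standing out of it floats along the bin's y, resting up to 12 mm to either side of the middle (true in x): this pose does not show where, so look or feel for the hole. 1 N or more pushes it sideways, at most to 13 mm from the middle
- green_bin: open green bin fixed to the bench, for the filled canister: 84 mm (x) by 144 mm (y), 30 mm high; origin at the centre of its underside, z up. The green socket block standing out of it floats along the bin's y, resting up to 12 mm to either side of the middle (true in x): this pose does not show where, so look or feel for the hole. 1 N or more pushes it sideways, at most to 13 mm from the middle
- red_socket (a joint): travel down (m) of the red bin's socket block: 0 unloaded, 0.019 under the solid hub (400 N/m), over 0.026 (10.4 N) counts as its stop. Block 64 mm (x) by 98 mm (y), flat top 62 mm above the bench unloaded, one round hole at its middle, 43.5 mm wide, 19 mm deep, 2 mm bevel. It springs straight down, whole
- green_socket (a joint): travel down (m) of the green bin's socket block: 0 unloaded, 0.015 under the filled canister (260 N/m), over 0.026 (6.8 N, less than the solid hub weighs) counts as its stop. Block 64 mm (x) by 98 mm (y), flat top 62 mm above the bench unloaded, one round hole at its middle, 43.5 mm wide, 19 mm deep, 2 mm bevel. It springs straight down, whole
- tray: grey plastic returns tray fixed to the bench, 170 mm (x) by 310 mm (y), floor 6 mm thick, lip 14 mm above the bench; origin at the centre of its underside, z up; the three hubs stand on its floor in a row along its y, about 95 mm apart
- spray: white plastic bottle with a red cap, 64 mm wide, 170 mm tall, standing; origin at the centre of its underside; leave alone
- carton: small closed cardboard carton, 90 by 130 by 70 mm high; origin at the centre of its underside; leave alone
- spanner: steel open-ended spanner lying on the bench; origin at its middle; leave alone

How it is judged (in metres and radians):
At the end, for the whole second after the job is handed in: Red socket held 14.5-24.5 mm down by a hub fully in it (the solid one), green socket 11-20.5 mm down by another (the filled one), both upright (0.12 rad), centres under 68 and 72 mm above the bench; the hollow one upright on the tray floor; all released and at rest (((x of hub_a_mid in the frame of red_bin between -0.008 and 0.008 m and y of hub_a_mid in the frame of red_bin between -0.018 and 0.018 m and z of hub_a_mid in the frame of red_bin below 0.068 m and angle between hub_a_mid's own z axis and vertical below 0.12 rad) or (x of hub_b_mid in the frame of red_bin between -0.008 and 0.008 m and y of hub_b_mid in the frame of red_bin between -0.018 and 0.018 m and z of hub_b_mid in the frame of red_bin below 0.068 m and angle between hub_b_mid's own z axis and vertical below 0.12 rad) or (x of hub_c_mid in the frame of red_bin between -0.008 and 0.008 m and y of hub_c_mid in the frame of red_bin between -0.018 and 0.018 m and z of hub_c_mid in the frame of red_bin below 0.068 m and angle between hub_c_mid's own z axis and vertical below 0.12 rad)) and value of joint red_socket between 0.0145 and 0.0245 m and ((x of hub_a_mid in the frame of green_bin between -0.008 and 0.008 m and y of hub_a_mid in the frame of green_bin between -0.018 and 0.018 m and z of hub_a_mid in the frame of green_bin below 0.072 m and angle between hub_a_mid's own z axis and vertical below 0.12 rad) or (x of hub_b_mid in the frame of green_bin between -0.008 and 0.008 m and y of hub_b_mid in the frame of green_bin between -0.018 and 0.018 m and z of hub_b_mid in the frame of green_bin below 0.072 m and angle between hub_b_mid's own z axis and vertical below 0.12 rad) or (x of hub_c_mid in the frame of green_bin between -0.008 and 0.008 m and y of hub_c_mid in the frame of green_bin between -0.018 and 0.018 m and z of hub_c_mid in the frame of green_bin below 0.072 m and angle between hub_c_mid's own z axis and vertical below 0.12 rad)) and value of joint green_socket between 0.011 and 0.0205 m and ((x of hub_a_mid in the frame of tray between -0.085 and 0.085 m and y of hub_a_mid in the frame of tray between -0.155 and 0.155 m and z of hub_a_mid in the frame of tray between 0.036 and 0.052 m and angle between hub_a_mid's own z axis and vertical below 0.12 rad) or (x of hub_b_mid in the frame of tray between -0.085 and 0.085 m and y of hub_b_mid in the frame of tray between -0.155 and 0.155 m and z of hub_b_mid in the frame of tray between 0.036 and 0.052 m and angle between hub_b_mid's own z axis and vertical below 0.12 rad) or (x of hub_c_mid in the frame of tray between -0.085 and 0.085 m and y of hub_c_mid in the frame of tray between -0.155 and 0.155 m and z of hub_c_mid in the frame of tray between 0.036 and 0.052 m and angle between hub_c_mid's own z axis and vertical below 0.12 rad)) and velocity of joint each of red_socket, green_socket below 0.01 m/s); the robot touches nothing.
It fails at once if the red socket is pressed down to its stop (more than 26 mm) (value of joint red_socket above 0.026 m).
It fails at once if the green socket is pressed down to its stop (more than 26 mm) (value of joint green_socket above 0.026 m).
It fails at once if a hub is tipped over (tilted more than 0.6 rad) (angle between any of hub_a_mid, hub_b_mid, hub_c_mid's own z axis and vertical above 0.6 rad).
It fails at once if a hub is dropped (moves faster than 0.45 m/s out of the fingers) ((linear speed of hub_a above 0.45 m/s and contact force between the fingers and hub_a below 0.1 N) or (linear speed of hub_b above 0.45 m/s and contact force between the fingers and hub_b below 0.1 N) or (linear speed of hub_c above 0.45 m/s and contact force between the fingers and hub_c below 0.1 N)).
It fails at once if the spray bottle, carton or spanner is moved by more than 30 mm (distance of any of spray, carton, spanner from where it was at the start of the episode above 0.03 m).
It also fails if it takes over 70 s, if anything falls off the work surface, if the arm or the gripper's body presses on something with over 40 N, if the wrist force passes 120 N, or if a joint passes its speed limit or range.

## Working session

There is one attempt and no reset: what is moved stays moved. The work goes in short steps, Python scripts to look and compute and a shell command to move; the robot and the scene stay as the last step left them, time stands still between calls to the robot, and variables do not carry over. Pictures are saved under pics/ and viewed, at most 10 in all, crops included, and the job is handed in when it is done.

```bash
mkdir -p pics
python3 - <<'E'
from workcell import ctrl
import cv2
for n in("scene","top"):
    cv2.imwrite(f"pics/{n}0.png",ctrl.get_image(n)[:,:,::-1]); print(ctrl.camera_model(n))
print(ctrl.get_obs())
E
```

```text
{'fx': 473.9474140286567, 'fy': 473.9474140286567, 'cx': 319.90526720372975, 'cy': 241.04625107889882, 'k1': 0.024544760233967754, 'position': array([1002.24399313, -520.32074023,  833.00710469]), 'attitude': array([0.64166208, 0.26340354, 0.70553703])}
{'fx': 588.8286846562179, 'fy': 588.8286846562179, 'cx': 317.11844448841146, 'cy': 243.82512175655364, 'k1': -0.12482306907817423, 'position': array([ 376.90631995,  -72.52035517, 1311.37249621]), 'attitude': array([ 0.13508513, -0.15029367, -1.5538521 ])}
{'t': 0.1, 'qpos': array([ 1.19897148e+00,  4.23770755e-01,  1.63060419e+00, -1.88871855e-05,
        1.08864394e+00, -1.90176908e-02]), 'qvel': array([-0.00138438, -0.00240901, -0.00130206,  0.00037151, -0.0001253 ,
       -0.00131098]), 'joint_torque': array([ 3.04451760e-04, -5.45617783e+01, -2.74324214e+01,  6.46419567e-02,
        1.88505248e-02, -3.84689247e-05]), 'ee_pos': array([215.76228764, 586.0272548 , 221.97918446]), 'orientation': array([-5.51259008e-01, -3.09258405e+00,  2.20258697e-03]), 'ft_force': array([0.13483302, 0.56273253, 0.20029566]), 'moment': array([ 0.00737284, -0.00897241, -0.01180003]), 'grasp_force': 0.0, 'width': 88.0284665647979}
```

View pics/top0.png

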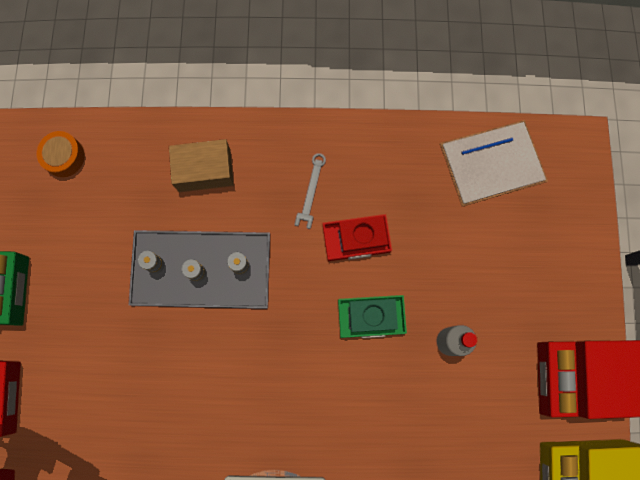

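View pics/scene0.png

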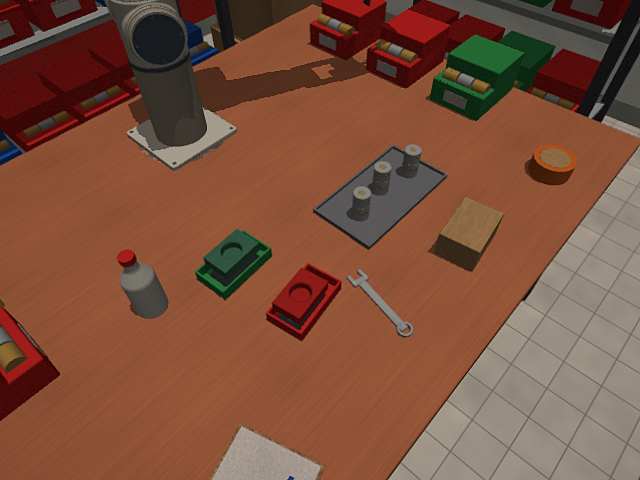

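Top view: hubs at about (148,260), (191,269) and (237,262), the red hole near (363,234) and the green hole near (373,315). The scene view shows the same layout. Next I measure these points.

```bash
cat > h.py <<'E'
import numpy as np,cv2
from scipy.spatial.transform import Rotation as R
from workcell import ctrl
def ray(n,u,v):
    c=ctrl.camera_model(n);K=np.array([[c['fx'],0,c['cx']],[0,c['fy'],c['cy']],[0,0,1]])
    p=cv2.undistortPoints(np.array([[[u,v]]],float),K,np.array([c['k1'],0,0,0,0.]))[0,0]
    return np.array(c['position']),R.from_rotvec(c['attitude']).apply([p[0],-p[1],-1])
def pl(n,u,v,z):
    o,d=ray(n,u,v);return (o+d*(z-o[2])/d[2])[:2]
def proj(n,P):
    c=ctrl.camera_model(n);q=R.from_rotvec(c['attitude']).inv().apply(np.array(P,float)-c['position'])
    x,y=q[0]/-q[2],-q[1]/-q[2];s=1+c['k1']*(x*x+y*y);return np.array([c['fx']*x*s+c['cx'],c['fy']*y*s+c['cy']])
E
python3 - <<'E'
from h import *
im=cv2.imread("pics/top0.png");sc=cv2.imread("pics/scene0.png")
for n,I,seeds in(("top",im,[(148,260),(191,269),(237,262)]),("scene",sc,[(412,148),(382,167),(361,191)])):
    hsv=cv2.cvtColor(I,cv2.COLOR_BGR2HSV)
    for u,v in seeds:
        w=hsv[v-8:v+8,u-12:u+12];m=(w[...,1]>110)&(w[...,2]>90)
        ys,xs=np.nonzero(m); print(n,len(xs),u-12+xs.mean(),v-8+ys.mean(),pl(n,u-12+xs.mean(),v-8+ys.mean(),82))
hsv=cv2.cvtColor(im,cv2.COLOR_BGR2HSV)
for nm,lo,hi,box in(("red",0,6,(315,205,400,265)),("green",55,85,(330,285,412,345))):
    x0,y0,x1,y1=box;w=hsv[y0:y1,x0:x1];H=w[...,0].astype(int)
    m=(((H>=lo)&(H<=hi))|((nm=="red")&(H>174)))&(w[...,1]>(100 if nm=="green" else 190))
    c=max(cv2.findContours(m.astype(np.uint8),0,2)[0],key=cv2.contourArea);r=cv2.minAreaRect(c)
    b=cv2.boxPoints(r)+[x0,y0];print(nm,r,[pl("top",*p,30).round() for p in b])
tray=((hsv[...,1]<60)&(hsv[...,2]>60)).astype(np.uint8);tray[:, :120]=0;tray[:,280:]=0;tray[:225]=0;tray[315:]=0
c=max(cv2.findContours(tray,0,2)[0],key=cv2.contourArea);b=cv2.boxPoints(cv2.minAreaRect(c));print("tray",[pl("top",*p,14).round() for p in b])
a=cv2.resize(im[200:350,310:420],None,fx=3.6,fy=3.6,interpolation=3);d=cv2.resize(sc[225:340,190:345],None,fx=2.5,fy=2.5,interpolation=3)
o=np.zeros((540,800,3),np.uint8);o[:,:396]=a;o[:d.shape[0],400:400+d.shape[1]]=d
cv2.imwrite("pics/crop.png",o)
E
```

```text
top 31 146.7741935483871 259.2903225806452 [564.98809268 279.06279145]
top 33 191.0 268.06060606060606 [547.62400106 182.91913354]
top 33 236.3030303030303 260.90909090909093 [564.28727847  87.211929  ]
scene 190 412.4315789473684 144.4842105263158 [551.36881462 290.78296261]
scene 25 378.4 163.96 [532.65734568 181.62983232]
scene 16 361.8125 192.0 [561.71974447  84.95073227]
red ((41.7199821472168, 32.040000915527344), (39.59798049926758, 65.33667755126953), 81.8698959350586) [array([662., -93.]), array([ 686., -238.]), array([ 597., -249.]), array([ 574., -106.])]
green ((41.729576110839844, 31.173152923583984), (38.237892150878906, 65.68433380126953), 86.42366790771484) [array([ 491., -130.]), array([ 501., -274.]), array([ 418., -278.]), array([ 408., -136.])]
tray [array([472., 333.]), array([645., 340.]), array([641.,  24.]), array([470.,  24.])]
```

View pics/crop.png

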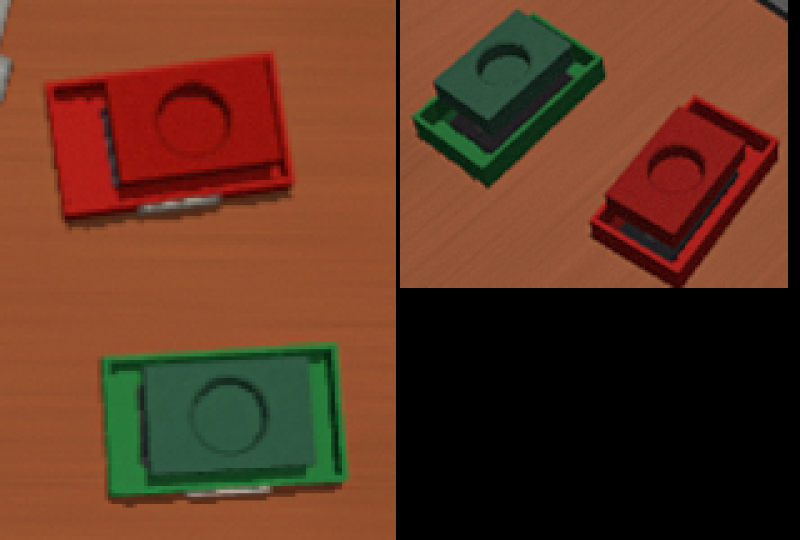

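The crop shows the red hole centred near top pixel (363.7,233.2) and the green hole near (373.7,315.4). Both blocks rest towards −y.

```bash
cat >> h.py <<'E'
def delta(x,y,z,yaw=0.):
    "shift in tool axes to a tool-down pose with tool y at yaw from world x"
    o=ctrl.get_obs();A=R.from_rotvec(o['orientation'])
    c,s=np.cos(yaw),np.sin(yaw);T=R.from_matrix(np.array([[-s,c,0],[c,s,0],[0,0,-1.]]))
    return A.inv().apply(np.array([x,y,z])-o['ee_pos']).round(1),(A.inv()*T).as_rotvec().round(4)
E
python3 - <<'E'
from h import *
for n,uv in(("red",((363.7,233.2),(301.2,293))),("green",((373.7,315.4),(231.2,251)))):
    t,s=pl("top",*uv[0],62),pl("scene",*uv[1],62);print(n,t,s,(t+s)/2)
for P in((565,279,82),(547.6,182.9,82),(564.3,87.2,82)):print(proj("scene",P))
print(delta(565,279,140))
E
```

```text
red [ 631.70971483 -184.10860008] [ 634.93899891 -186.90356425] [ 633.32435687 -185.50608217]
green [ 454.34851571 -204.9841808 ] [ 456.71151684 -209.36454206] [ 455.53001628 -207.17436143]
[414.23037216 149.34017597]
[383.83667595 166.5642505 ]
[363.36084259 192.00869613]
(array([-433.8, -167.3,   82.2]), array([-1.300e-03,  9.000e-04,  1.218e+00]))
```

```bash
P='{"xyz":[-434,-167,82],"rot":[0,0,1.218]}'
python3 -m inch '[{"xyz":[-434,-167,82],"rot":[0,0,1.218]},{"xyz":[-434,-167,82],"rot":[0,0,1.218]},{"xyz":[-434,-167,82],"rot":[0,0,1.218]},{"xyz":[-434,-167,82],"rot":[0,0,1.218]},{"xyz":[-434,-167,82],"rot":[0,0,1.218]},{"xyz":[-434,-167,82],"rot":[0,0,1.218]},{"xyz":[-434,-167,82],"rot":[0,0,1.218]},{"xyz":[-434,-167,82],"rot":[0,0,1.218]},{"xyz":[-434,-167,82],"rot":[0,0,1.218]},{"xyz":[-434,-167,82],"rot":[0,0,1.218]},{"xyz":[-434,-167,82],"rot":[0,0,1.218]},{"xyz":[-434,-167,82],"rot":[0,0,1.218]}]' 0
python3 - <<'E'
from h import *
print(delta(565,279,40),ctrl.get_obs())
E
```

```text
t: 1.1
ee_pos: [568.5, 276.0, 139.4]
orientation: [2.225, 2.217, -0.001]
ft_force: [0.4, 0.1, -0.1]
width: 87.7
grasp_force: 0.0
(array([ 3.1, -3.5, 99.4]), array([-0.    ,  0.0011, -0.0034])) {'t': 1.1, 'qpos': array([ 4.33668186e-01,  5.32639532e-01,  1.66852716e+00, -1.23940854e-03,
        9.40898847e-01,  4.37802965e-01]), 'qvel': array([-0.18304874,  0.09615663, -0.10445184,  0.02755098,  0.02833265,
       -0.19143403]), 'joint_torque': array([ 1.57294446e-01, -5.80187058e+01, -2.35690570e+01, -2.86552089e-02,
       -2.78729049e-02,  8.78568826e-04]), 'ee_pos': array([568.46782552, 276.01159382, 139.42316948]), 'orientation': array([ 2.22466786e+00,  2.21710694e+00, -1.23642381e-03]), 'ft_force': array([ 0.37166302,  0.09778156, -0.11350239]), 'moment': array([-0.03498299,  0.0333635 ,  0.01281205]), 'grasp_force': 0.0, 'width': 87.67930793597041}
```

```bash
python3 -m inch '[{"xyz":[0,0,35]},{"xyz":[0,0,70]},{"xyz":[0,0,100]},{"xyz":[0,0,100]},{"xyz":[0,0,100]}]' 2>&1 | head -5
python3 - <<'E'
from h import *
print(delta(565,279,40))
E
```

```text
$[0]: bad value
(array([ 3.1, -3.5, 99.4]), array([-0.    ,  0.0011, -0.0034]))
```

```bash
python3 -m inch '[{"xyz":[0,0,35],"rot":[0,0,0]},{"xyz":[0,0,70],"rot":[0,0,0]},{"xyz":[0,0,100],"rot":[0,0,0]},{"xyz":[0,0,100],"rot":[0,0,0]},{"xyz":[0,0,100],"rot":[0,0,0]}]'
python3 - <<'E'
from h import *
print(delta(565,279,40))
E
```

```text
t: 1.52
ee_pos: [563.9, 279.5, 39.3]
orientation: [-2.22, -2.221, 0.006]
ft_force: [0.9, -0.1, -0.1]
width: 87.5
grasp_force: 0.0
(array([-0.5,  1.1, -0.7]), array([-0.0038,  0.0017,  0.0005]))
```

Close the fingers, then lift.

```bash
python3 -m inch '[{"xyz":[0,0,0],"rot":[0,0,0]},{"xyz":[0,0,0],"rot":[0,0,0]},{"xyz":[0,0,0],"rot":[0,0,0]},{"xyz":[0,0,0],"rot":[0,0,0]},{"xyz":[0,0,0],"rot":[0,0,0]},{"xyz":[0,0,0],"rot":[0,0,0]},{"xyz":[0,0,0],"rot":[0,0,0]},{"xyz":[0,0,0],"rot":[0,0,0]}]' 255
python3 -m inch '[{"xyz":[0,0,-10],"rot":[0,0,0]},{"xyz":[0,0,-25],"rot":[0,0,0]},{"xyz":[0,0,-40],"rot":[0,0,0]},{"xyz":[0,0,-50],"rot":[0,0,0]},{"xyz":[0,0,-50],"rot":[0,0,0]},{"xyz":[0,0,-50],"rot":[0,0,0]},{"xyz":[0,0,-50],"rot":[0,0,0]},{"xyz":[0,0,-50],"rot":[0,0,0]}]'
python3 -m inch '[{"xyz":[0,0,0],"rot":[0,0,0]},{"xyz":[0,0,0],"rot":[0,0,0]}]' | grep ft
python3 -m inch '[{"xyz":[0,0,0],"rot":[0,0,0]},{"xyz":[0,0,0],"rot":[0,0,0]}]' | grep ft
```

```text
t: 2.18
ee_pos: [564.7, 279.8, 40.9]
orientation: [-2.221, -2.221, 0.002]
ft_force: [-2.9, 0.4, 6.1]
width: 39.7
grasp_force: 30.0
t: 2.85
ee_pos: [564.8, 279.5, 89.7]
orientation: [-2.221, -2.221, 0.003]
ft_force: [-0.0, 0.5, -3.9]
width: 38.9
grasp_force: 30.0
ft_force: [-0.1, -0.6, -3.3]
ft_force: [0.2, 0.5, -3.7]
```

Hub A weighs about 3.6 N, so it is the filled canister. It goes straight to green.

```bash
python3 -m inch '[{"xyz":[0,0,-30],"rot":[0,0,0]},{"xyz":[-20,-4,-60],"rot":[0,0,0]},{"xyz":[-58,-13,-60],"rot":[0,0,0]},{"xyz":[-97,-22,-60],"rot":[0,0,0]},{"xyz":[-136,-30,-60],"rot":[0,0,0]},{"xyz":[-175,-39,-60],"rot":[0,0,0]},{"xyz":[-214,-48,-60],"rot":[0,0,0]},{"xyz":[-253,-57,-60],"rot":[0,0,0]},{"xyz":[-292,-65,-60],"rot":[0,0,0]},{"xyz":[-331,-74,-60],"rot":[0,0,0]},{"xyz":[-370,-83,-60],"rot":[0,0,0]},{"xyz":[-409,-92,-60],"rot":[0,0,0]}]'
python3 -m inch '[{"xyz":[-35,-8,0],"rot":[0,0,0]},{"xyz":[-60,-13,0],"rot":[0,0,0]},{"xyz":[-78,-17,0],"rot":[0,0,0]},{"xyz":[-78,-17,10],"rot":[0,0,0]},{"xyz":[-78,-17,25],"rot":[0,0,0]},{"xyz":[-78,-17,40],"rot":[0,0,0]},{"xyz":[-78,-17,40],"rot":[0,0,0]},{"xyz":[-78,-17,40],"rot":[0,0,0]},{"xyz":[-78,-17,40],"rot":[0,0,0]}]'
python3 - <<'E'
from h import *
cv2.imwrite("pics/g1.png",cv2.resize(ctrl.get_image("scene")[140:320,130:370,::-1],None,fx=3.2,fy=3.2,interpolation=3))
print(delta(455.5,-207.2,100),ctrl.get_obs()['moment'])
E
```

```text
t: 4.18
ee_pos: [472.9, -130.9, 151.0]
orientation: [2.221, 2.221, 0.001]
ft_force: [0.8, 0.1, -4.7]
width: 39.2
grasp_force: 30.0
t: 4.93
ee_pos: [456.9, -206.9, 111.0]
orientation: [2.221, 2.222, 0.0]
ft_force: [0.2, -0.3, -3.7]
width: 39.5
grasp_force: 30.0
(array([-0.2, -1.7, 11.3]), array([0.001 , 0.0005, 0.0006])) [-0.05798476  0.09868343 -0.00317805]
```

View pics/g1.png

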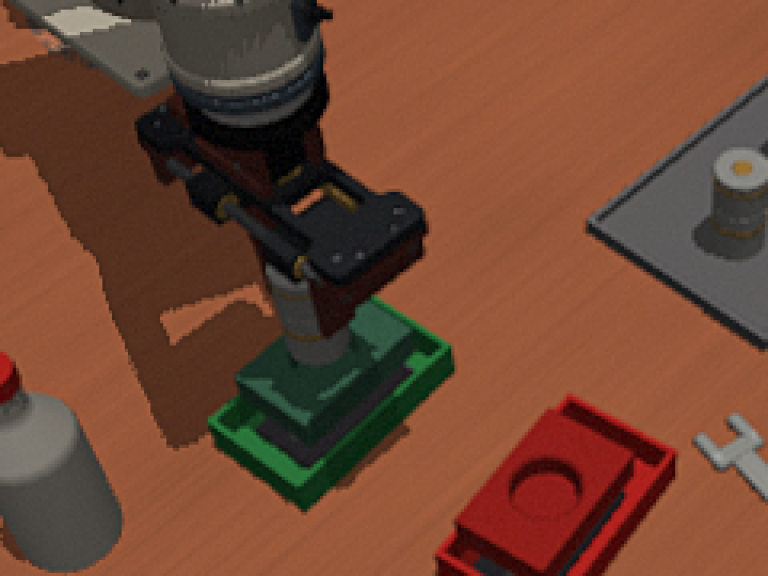

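The picture shows hub A over the green block: foot near crop (319,352), block top just below it. Now feel downward.

```bash
python3 -m inch '[{"xyz":[0,-1.5,5],"rot":[0,0,0]},{"xyz":[0,-1.5,10],"rot":[0,0,0]},{"xyz":[0,-1.5,15],"rot":[0,0,0]},{"xyz":[0,-1.5,18],"rot":[0,0,0]},{"xyz":[0,-1.5,20],"rot":[0,0,0]},{"xyz":[0,-1.5,22],"rot":[0,0,0]},{"xyz":[0,-1.5,22],"rot":[0,0,0]},{"xyz":[0,-1.5,22],"rot":[0,0,0]},{"xyz":[0,-1.5,22],"rot":[0,0,0]}]'
python3 -c "
from h import *
print(ctrl.get_obs()['moment'])"
```

```text
t: 5.73
ee_pos: [454.8, -207.1, 88.7]
orientation: [-2.221, -2.221, 0.0]
ft_force: [-1.9, 0.9, -3.8]
width: 39.0
grasp_force: 30.0
[ 0.1507449   0.23138811 -0.00079447]
```

No load has built up with the foot about 8 mm below the block top, so the hub is in the hole. The −x side force suggests moving about 1 mm that way while going on down.

```bash
python3 -m inch '[{"xyz":[0,-1,2],"rot":[0,0,0]},{"xyz":[0,-1,5],"rot":[0,0,0]},{"xyz":[0,-1,9],"rot":[0,0,0]},{"xyz":[0,-1,13],"rot":[0,0,0]},{"xyz":[0,-1,16],"rot":[0,0,0]},{"xyz":[0,-1,18],"rot":[0,0,0]},{"xyz":[0,-1,18],"rot":[0,0,0]},{"xyz":[0,-1,18],"rot":[0,0,0]}]'
python3 -c "
from h import *
print(ctrl.get_obs()['moment'])"
```

```text
t: 6.4
ee_pos: [454.5, -207.4, 70.8]
orientation: [2.221, 2.221, 0.0]
ft_force: [1.7, 0.5, 1.7]
width: 39.1
grasp_force: 30.0
[ 0.02265495 -0.32927645  0.05151465]
```

The load is higher than seating would give, perhaps a jam near the stop. Back up and look.

```bash
python3 -m inch '[{"xyz":[0,0,-3],"rot":[0,0,0]},{"xyz":[0,0.5,-7],"rot":[0,0,0]},{"xyz":[0,0.5,-7],"rot":[0,0,0]},{"xyz":[0,0.5,-7],"rot":[0,0,0]}]'
python3 - <<'E'
from h import *
print(ctrl.get_obs()['moment'])
cv2.imwrite("pics/g2.png",cv2.resize(ctrl.get_image("scene")[190:310,180:340,::-1],None,fx=4.8,fy=4.8,interpolation=3))
E
```

```text
t: 6.73
ee_pos: [454.5, -207.3, 78.0]
orientation: [2.221, 2.221, 0.0]
ft_force: [1.4, -0.6, -0.9]
width: 38.9
grasp_force: 30.0
[-0.28444629 -0.18954027  0.0152367 ]
```

View pics/g2.png

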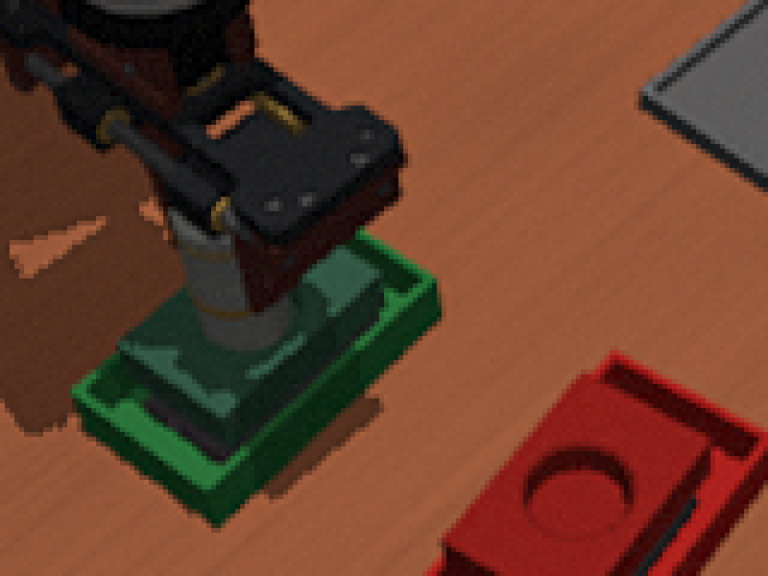

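The lower band is still visible and the block is partly pressed, so the hub is only a few mm in and caught on the rim. Raise to a light touch and average the readings.

```bash
cat > rd.sh <<'E'
python3 -c "
from workcell import ctrl
o=ctrl.get_obs();print(o['t'],o['ee_pos'].round(1),o['ft_force'].round(1),o['moment'].round(2))"
E
H='python3 -c pass'
python3 -m inch '[{"xyz":[0,0,0],"rot":[0,0,0]}]' >/dev/null; sh rd.sh
python3 -m inch '[{"xyz":[0,0,0],"rot":[0,0,0]}]' >/dev/null; sh rd.sh
python3 -m inch '[{"xyz":[0,0,-5],"rot":[0,0,0]},{"xyz":[0,0,-5],"rot":[0,0,0]},{"xyz":[0,0,-5],"rot":[0,0,0]},{"xyz":[0,0,-5],"rot":[0,0,0]}]' >/dev/null; sh rd.sh
python3 -m inch '[{"xyz":[0,0,0],"rot":[0,0,0]}]' >/dev/null; sh rd.sh
python3 -m inch '[{"xyz":[0,0,-4],"rot":[0,0,0]},{"xyz":[0,0,-4],"rot":[0,0,0]},{"xyz":[0,0,-4],"rot":[0,0,0]},{"xyz":[0,0,-4],"rot":[0,0,0]}]' >/dev/null; sh rd.sh
python3 -m inch '[{"xyz":[0,0,0],"rot":[0,0,0]}]' >/dev/null; sh rd.sh
python3 -m inch '[{"xyz":[0,0,-4],"rot":[0,0,0]},{"xyz":[0,0,-4],"rot":[0,0,0]},{"xyz":[0,0,-4],"rot":[0,0,0]},{"xyz":[0,0,-4],"rot":[0,0,0]}]' >/dev/null; sh rd.sh
python3 -m inch '[{"xyz":[0,0,0],"rot":[0,0,0]}]' >/dev/null; sh rd.sh
```

```text
6.8667 [ 454.5 -207.3   77.8] [ 1.6 -0.8 -0.3] [-0.28 -0.25  0.03]
6.95 [ 454.5 -207.3   77.7] [ 2.3 -0.7  0.1] [-0.26 -0.2   0.01]
7.2833 [ 453.9 -206.9   82.5] [-0.1  0.8 -2.1] [-0.09  0.22  0.04]
7.3667 [ 453.9 -206.9   82.5] [-1.4  0.6 -1.9] [-0.05  0.2  -0.  ]
7.7 [ 454.4 -207.1   86.7] [ 0.6 -0.1 -2.5] [-0.05  0.1   0.02]
7.7833 [ 454.5 -207.1   86.6] [-1.   0.4 -3.2] [-0.07  0.13 -0.05]
8.1167 [ 454.6 -207.2   90.8] [ 0.1  0.1 -3. ] [-0.1   0.03  0.01]
8.2 [ 454.6 -207.2   90.7] [-0.2 -0.1 -3.5] [-0.05  0.03 -0.  ]
```

Run:
```python
from h import *
a=proj("scene",(454.5,-207.3,105));b=proj("scene",(454.5,-207.3,45));print("vertical slope",(b-a)[0]/(b-a)[1],a,b)
for t in(-.2,-.1,.1,.2):
    d=np.array([0,np.sin(t),np.cos(t)])*30;p=np.array((454.5,-207.3,75));q=proj("scene",p-d)-proj("scene",p+d);print(t,"lean y",q[0]/q[1])
I=ctrl.get_image("scene");cv2.imwrite("pics/g3.png",cv2.resize(I[200:300,190:290,::-1],None,fx=6,fy=6,interpolation=3))
```

```text
vertical slope 0.26047681983431087 [227.8087214  236.61880549] [232.55143301 254.82661229]
-0.2 lean y 0.630501287727129
-0.1 lean y 0.42403350574031146
0.1 lean y 0.1252715077379496
0.2 lean y 0.009510261921267232
```

View pics/g3.png

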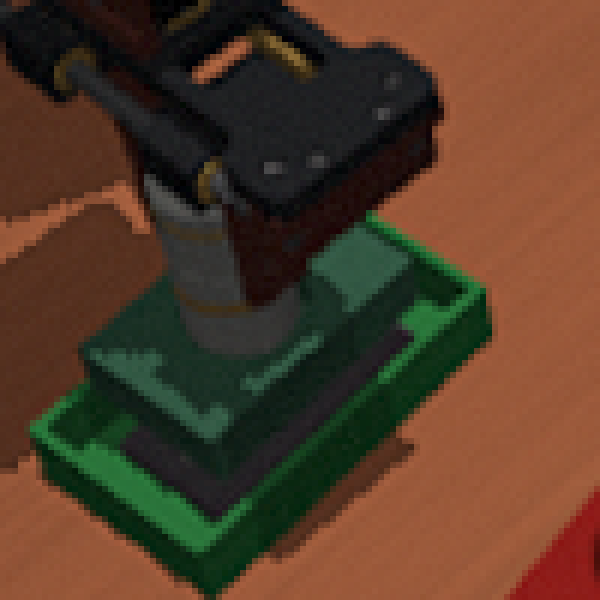

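Hub A is upright and its foot sits in the hole within about 1 mm in x, but it is rim-bound. Scan x under a light load.

```bash
python3 -m inch '[{"xyz":[0,0,3],"rot":[0,0,0]},{"xyz":[0,0,7],"rot":[0,0,0]},{"xyz":[0,0,7],"rot":[0,0,0]},{"xyz":[0,0,7],"rot":[0,0,0]}]' >/dev/null; sh rd.sh
python3 -m inch '[{"xyz":[0,-1,0],"rot":[0,0,0]},{"xyz":[0,-1,0],"rot":[0,0,0]},{"xyz":[0,-1,0],"rot":[0,0,0]}]' >/dev/null; sh rd.sh
python3 -m inch '[{"xyz":[0,-1,0],"rot":[0,0,0]},{"xyz":[0,-1,0],"rot":[0,0,0]},{"xyz":[0,-1,0],"rot":[0,0,0]}]' >/dev/null; sh rd.sh
python3 -m inch '[{"xyz":[0,-1,0],"rot":[0,0,0]},{"xyz":[0,-1,0],"rot":[0,0,0]},{"xyz":[0,-1,0],"rot":[0,0,0]}]' >/dev/null; sh rd.sh
python3 -m inch '[{"xyz":[0,2,0],"rot":[0,0,0]},{"xyz":[0,4,0],"rot":[0,0,0]},{"xyz":[0,4,0],"rot":[0,0,0]},{"xyz":[0,4,0],"rot":[0,0,0]}]' >/dev/null; sh rd.sh
python3 -m inch '[{"xyz":[0,1,0],"rot":[0,0,0]},{"xyz":[0,1,0],"rot":[0,0,0]},{"xyz":[0,1,0],"rot":[0,0,0]}]' >/dev/null; sh rd.sh
python3 -m inch '[{"xyz":[0,1,0],"rot":[0,0,0]},{"xyz":[0,1,0],"rot":[0,0,0]},{"xyz":[0,1,0],"rot":[0,0,0]}]' >/dev/null; sh rd.sh
```

```text
8.5833 [ 454.6 -207.2   83.4] [-0.3  0.1 -2.2] [-0.13  0.06 -0.02]
8.8333 [ 454.  -207.3   83.9] [ 2.9  1.2 -2. ] [ 0.03 -0.34 -0.  ]
9.0833 [ 453.2 -207.4   84. ] [ 5.1  1.4 -2.2] [ 0.16 -0.86  0.05]
9.3333 [ 452.8 -207.6   84.1] [ 6.4  1.4 -1.7] [ 0.15 -1.17  0.08]
9.6667 [ 454.7 -206.8   83.3] [ 0.2  0.5 -3.5] [ 0.13 -0.02 -0.01]
9.9167 [ 455.9 -206.9   83.4] [-1.2  0.5 -4.5] [ 0.11  0.23 -0.01]
10.1667 [ 457.  -207.    83.5] [-2.3  1.  -3.7] [0.16 0.45 0.03]
```

The hub is in the hole: side walls are felt at about 454.5 and 455.8 in x, and the load vanished. Centre at x ≈ 455.2 and descend, watching the load.

```bash
python3 -m inch '[{"xyz":[0.5,-2.3,0],"rot":[0,0,0]},{"xyz":[0.5,-2.3,0],"rot":[0,0,0]},{"xyz":[0.5,-2.3,0],"rot":[0,0,0]}]' >/dev/null; sh rd.sh
python3 -m inch '[{"xyz":[0,0,2],"rot":[0,0,0]},{"xyz":[0,0,4],"rot":[0,0,0]},{"xyz":[0,0,4],"rot":[0,0,0]},{"xyz":[0,0,4],"rot":[0,0,0]}]' >/dev/null; sh rd.sh
python3 -m inch '[{"xyz":[0,0,2],"rot":[0,0,0]},{"xyz":[0,0,4],"rot":[0,0,0]},{"xyz":[0,0,4],"rot":[0,0,0]},{"xyz":[0,0,4],"rot":[0,0,0]}]' >/dev/null; sh rd.sh
```

```text
10.4167 [ 455.5 -206.9   83.8] [ 0.2 -0.6 -4.8] [-0.07  0.09 -0.01]
10.75 [ 455.2 -206.7   79.5] [ 0.7 -0.7 -3.7] [-0.03  0.05 -0.03]
11.0833 [ 455.2 -206.7   75.6] [ 0.2  0.3 -4.4] [-0.    0.01  0.02]
```

Free now. Lower until the socket carries the weight, at TCP about 63.

```bash
python3 -m inch '[{"xyz":[0,0,2],"rot":[0,0,0]},{"xyz":[0,0,5],"rot":[0,0,0]},{"xyz":[0,0,5],"rot":[0,0,0]},{"xyz":[0,0,5],"rot":[0,0,0]}]' >/dev/null; sh rd.sh
python3 -m inch '[{"xyz":[0,0,2],"rot":[0,0,0]},{"xyz":[0,0,5],"rot":[0,0,0]},{"xyz":[0,0,5],"rot":[0,0,0]},{"xyz":[0,0,5],"rot":[0,0,0]}]' >/dev/null; sh rd.sh
```

```text
11.4167 [ 455.2 -206.7   70.6] [ 0.1 -0.3 -3. ] [-0.05  0.02 -0.04]
11.75 [ 455.2 -206.7   65.6] [ 0.1  0.3 -1.4] [-0.06  0.08 -0.04]
```

```bash
python3 -m inch '[{"xyz":[0,0,2],"rot":[0,0,0]},{"xyz":[0,0,4.5],"rot":[0,0,0]},{"xyz":[0,0,4.5],"rot":[0,0,0]},{"xyz":[0,0,4.5],"rot":[0,0,0]}]' >/dev/null; sh rd.sh
python3 -m inch '[{"xyz":[0,0,0],"rot":[0,0,0]},{"xyz":[0,0,0],"rot":[0,0,0]},{"xyz":[0,0,0],"rot":[0,0,0]},{"xyz":[0,0,0],"rot":[0,0,0]},{"xyz":[0,0,0],"rot":[0,0,0]},{"xyz":[0,0,0],"rot":[0,0,0]},{"xyz":[0,0,-10],"rot":[0,0,0]},{"xyz":[0,0,-45],"rot":[0,0,0]},{"xyz":[0,0,-85],"rot":[0,0,0]},{"xyz":[0,0,-90],"rot":[0,0,0]},{"xyz":[0,0,-90],"rot":[0,0,0]}]' 0
python3 - <<'E'
from h import *
print(delta(547.6,182.9,150))
I=ctrl.get_image("scene");cv2.imwrite("pics/g4.png",cv2.resize(I[200:300,190:290,::-1],None,fx=5,fy=5,interpolation=3))
E
```

```text
12.0833 [ 455.3 -206.7   61.1] [-1.3  0.4  0. ] [-0.06 -0.04  0.02]
t: 13.0
ee_pos: [457.1, -207.6, 154.4]
orientation: [2.217, 2.217, 0.003]
ft_force: [0.3, -0.7, -0.4]
width: 88.1
grasp_force: 0.0
(array([390.5,  90.5,   3.8]), array([0.0058, 0.0029, 0.    ]))
```

View pics/g4.png

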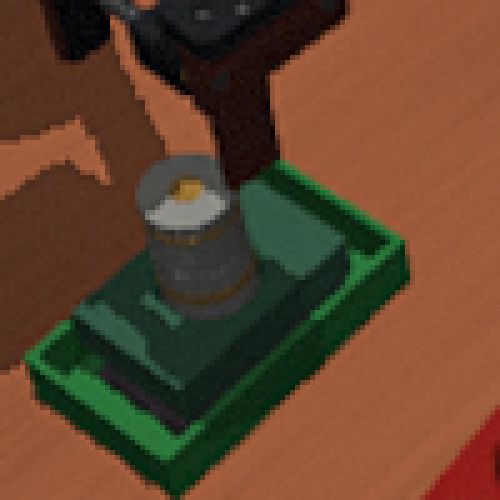

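Hub A is upright and seated in green, its lower band (crop (210,300)) right at the block top. Go to hub B.

```bash
python3 -m inch '[{"xyz":[38,9,0],"rot":[0,0,0]},{"xyz":[78,18,0],"rot":[0,0,0]},{"xyz":[118,28,0],"rot":[0,0,0]},{"xyz":[158,37,0],"rot":[0,0,0]},{"xyz":[198,47,0],"rot":[0,0,0]},{"xyz":[238,56,0],"rot":[0,0,0]},{"xyz":[278,66,0],"rot":[0,0,0]},{"xyz":[318,75,0],"rot":[0,0,0]},{"xyz":[355,84,0],"rot":[0,0,0]},{"xyz":[380,90,0],"rot":[0,0,0]},{"xyz":[389.5,92,10],"rot":[0,0,0]},{"xyz":[389.5,92,20],"rot":[0,0,0]}]'
python3 -m inch '[{"xyz":[0,0,20],"rot":[0,0,0]},{"xyz":[0,0,55],"rot":[0,0,0]},{"xyz":[0,0,85],"rot":[0,0,0]},{"xyz":[0,0,91],"rot":[0,0,0]},{"xyz":[0,0,91],"rot":[0,0,0]},{"xyz":[0,0,91],"rot":[0,0,0]}]'
sh rd.sh
```

```text
t: 14.05
ee_pos: [546.9, 184.6, 129.4]
orientation: [-2.218, -2.224, 0.001]
ft_force: [-0.6, -0.1, -0.4]
width: 87.9
grasp_force: 0.0
t: 14.55
ee_pos: [546.7, 181.6, 39.9]
orientation: [-2.222, -2.22, 0.003]
ft_force: [0.8, 0.1, -0.0]
width: 87.7
grasp_force: 0.0
14.55 [546.7 181.6  39.9] [ 0.8  0.1 -0. ] [-0.01  0.08 -0.02]
```

```bash
python3 -m inch '[{"xyz":[1,0.5,0],"rot":[0,0,0]},{"xyz":[1,0.5,0],"rot":[0,0,0]},{"xyz":[1,0.5,0],"rot":[0,0,0]},{"xyz":[1,0.5,0],"rot":[0,0,0]},{"xyz":[1,0.5,0],"rot":[0,0,0]},{"xyz":[1,0.5,0],"rot":[0,0,0]},{"xyz":[1,0.5,0],"rot":[0,0,0]},{"xyz":[1,0.5,0],"rot":[0,0,0]}]' 255
python3 -m inch '[{"xyz":[0,0,-5],"rot":[0,0,0]},{"xyz":[0,0,-15],"rot":[0,0,0]},{"xyz":[0,0,-25],"rot":[0,0,0]},{"xyz":[0,0,-30],"rot":[0,0,0]},{"xyz":[0,0,-30],"rot":[0,0,0]},{"xyz":[0,0,-30],"rot":[0,0,0]},{"xyz":[0,0,-30],"rot":[0,0,0]}]'
python3 -m inch '[{"xyz":[0,0,0],"rot":[0,0,0]},{"xyz":[0,0,0],"rot":[0,0,0]}]' | grep ft
```

```text
t: 15.22
ee_pos: [547.4, 183.9, 40.2]
orientation: [-2.221, -2.221, 0.001]
ft_force: [-0.5, -0.1, 2.1]
width: 39.1
grasp_force: 30.0
t: 15.8
ee_pos: [547.6, 183.8, 70.2]
orientation: [2.221, 2.221, 0.0]
ft_force: [0.1, -0.8, -2.4]
width: 38.8
grasp_force: 30.0
ft_force: [-0.4, -0.9, -1.7]
```

Hub B weighs about 1.7 N, so it is hollow. Set it back down and go to hub C.

```bash
python3 -m inch '[{"xyz":[0,0,10],"rot":[0,0,0]},{"xyz":[0,0,20],"rot":[0,0,0]},{"xyz":[0,0,26],"rot":[0,0,0]},{"xyz":[0,0,28],"rot":[0,0,0]},{"xyz":[0,0,29.5],"rot":[0,0,0]},{"xyz":[0,0,29.5],"rot":[0,0,0]},{"xyz":[0,0,29.5],"rot":[0,0,0]}]'
python3 -m inch '[{"xyz":[0,0,0],"rot":[0,0,0]},{"xyz":[0,0,0],"rot":[0,0,0]},{"xyz":[0,0,0],"rot":[0,0,0]},{"xyz":[0,0,0],"rot":[0,0,0]},{"xyz":[0,0,0],"rot":[0,0,0]},{"xyz":[0,0,0],"rot":[0,0,0]},{"xyz":[0,0,-10],"rot":[0,0,0]},{"xyz":[0,0,-45],"rot":[0,0,0]},{"xyz":[0,0,-80],"rot":[0,0,0]},{"xyz":[-30,5,-80],"rot":[0,0,0]},{"xyz":[-65,12,-80],"rot":[0,0,0]},{"xyz":[-96.5,16.5,-80],"rot":[0,0,0]}]' 0
python3 -m inch '[{"xyz":[0,0,0],"rot":[0,0,0]},{"xyz":[0,0,20],"rot":[0,0,0]},{"xyz":[0,0,55],"rot":[0,0,0]},{"xyz":[0,0,80],"rot":[0,0,0]},{"xyz":[0,0,80],"rot":[0,0,0]},{"xyz":[0,0,80],"rot":[0,0,0]}]'
```

```text
t: 16.55
ee_pos: [547.6, 183.8, 40.4]
orientation: [-2.221, -2.221, 0.0]
ft_force: [0.3, -0.4, -1.4]
width: 39.0
grasp_force: 30.0
t: 17.55
ee_pos: [565.2, 86.6, 122.6]
orientation: [2.218, 2.222, 0.004]
ft_force: [-0.1, -0.8, 0.5]
width: 87.6
grasp_force: 0.0
t: 18.05
ee_pos: [563.3, 87.5, 40.3]
orientation: [-2.22, -2.22, 0.003]
ft_force: [0.5, 0.3, 0.5]
width: 87.8
grasp_force: 0.0
```

```bash
python3 -m inch '[{"xyz":[0,1,0],"rot":[0,0,0]},{"xyz":[0,1,0],"rot":[0,0,0]},{"xyz":[0,1,0],"rot":[0,0,0]},{"xyz":[0,1,0],"rot":[0,0,0]},{"xyz":[0,1,0],"rot":[0,0,0]},{"xyz":[0,1,0],"rot":[0,0,0]},{"xyz":[0,1,0],"rot":[0,0,0]},{"xyz":[0,1,0],"rot":[0,0,0]}]' 255
python3 -m inch '[{"xyz":[0,0,-5],"rot":[0,0,0]},{"xyz":[0,0,-20],"rot":[0,0,0]},{"xyz":[0,0,-50],"rot":[0,0,0]},{"xyz":[0,0,-80],"rot":[0,0,0]},{"xyz":[0,0,-100],"rot":[0,0,0]},{"xyz":[0,0,-100],"rot":[0,0,0]},{"xyz":[0,0,-100],"rot":[0,0,0]},{"xyz":[0,0,-100],"rot":[0,0,0]},{"xyz":[0,0,-100],"rot":[0,0,0]}]'
sh rd.sh
python3 -c "
from h import *
print(delta(633.3,-185.5,120,.157))"
```

```text
t: 18.72
ee_pos: [563.9, 87.2, 40.7]
orientation: [-2.22, -2.22, 0.003]
ft_force: [0.1, -0.5, 7.6]
width: 38.7
grasp_force: 30.0
t: 19.47
ee_pos: [563.5, 87.1, 138.5]
orientation: [-2.22, -2.22, 0.005]
ft_force: [-0.4, 0.2, -7.2]
width: 38.6
grasp_force: 30.0
19.4667 [563.5  87.1 138.5] [-0.4  0.2 -7.2] [-0.03  0.1   0.04]
(array([-272.6,   69.9,   18.3]), array([-0.0041,  0.0002, -0.157 ]))
```

Hub C weighs about 7.4 N, so it is solid. Carry it over red.

```bash
python3 -m inch '[{"xyz":[-20,5,0],"rot":[0,0,-0.01]},{"xyz":[-52,13,0],"rot":[0,0,-0.03]},{"xyz":[-90,23,0],"rot":[0,0,-0.05]},{"xyz":[-128,33,0],"rot":[0,0,-0.07]},{"xyz":[-166,43,0],"rot":[0,0,-0.09]},{"xyz":[-204,53,0],"rot":[0,0,-0.12]},{"xyz":[-240,62,0],"rot":[0,0,-0.14]},{"xyz":[-262,67,0],"rot":[0,0,-0.157]},{"xyz":[-272.5,69.5,8],"rot":[0,0,-0.157]},{"xyz":[-272.5,69.5,18],"rot":[0,0,-0.157]},{"xyz":[-272.5,69.5,18],"rot":[0,0,-0.157]},{"xyz":[-272.5,69.5,18],"rot":[0,0,-0.157]}]' >/dev/null; sh rd.sh
python3 -m inch '[{"xyz":[0,0,6],"rot":[0,0,0]},{"xyz":[0,0,12],"rot":[0,0,0]},{"xyz":[0,0,18],"rot":[0,0,0]},{"xyz":[0,0,22],"rot":[0,0,0]},{"xyz":[0,0,22],"rot":[0,0,0]},{"xyz":[0,0,22],"rot":[0,0,0]}]' >/dev/null; sh rd.sh
python3 -c "
from h import *
print(delta(633.3,-185.5,98,.157))"
python3 -m inch '[{"xyz":[0,0,2],"rot":[0,0,0]},{"xyz":[0,0,4],"rot":[0,0,0]},{"xyz":[0,0,4],"rot":[0,0,0]},{"xyz":[0,0,4],"rot":[0,0,0]}]' >/dev/null; sh rd.sh
python3 -m inch '[{"xyz":[0,0,2],"rot":[0,0,0]},{"xyz":[0,0,3],"rot":[0,0,0]},{"xyz":[0,0,3],"rot":[0,0,0]},{"xyz":[0,0,3],"rot":[0,0,0]}]' >/dev/null; sh rd.sh
```

```text
20.4667 [ 632.7 -183.5  120.1] [-0.2 -0.4 -7.4] [-0.07  0.06  0.05]
20.9667 [ 634.5 -184.9  100.3] [ 0.1 -0.7 -7.2] [-0.09  0.01  0.01]
(array([-0.4, -1.3,  2.3]), array([-0.0006, -0.0003,  0.0003]))
21.3 [ 634.7 -185.2   96.7] [ 0.2 -0.9 -8.3] [-0.02  0.04  0.  ]
21.6333 [ 634.9 -185.3   93.8] [-0.2 -0.2 -6. ] [-0.08  0.01 -0.  ]
```

Contact at TCP about 95. x is 1.5 mm past target; move over and watch for the load to vanish.

```bash
python3 -m inch '[{"xyz":[0,-1,0],"rot":[0,0,0]},{"xyz":[0,-1.5,0],"rot":[0,0,0]},{"xyz":[0,-1.5,0],"rot":[0,0,0]},{"xyz":[0,-1.5,0],"rot":[0,0,0]}]' >/dev/null; sh rd.sh
python3 -m inch '[{"xyz":[0,0,3],"rot":[0,0,0]},{"xyz":[0,0,3],"rot":[0,0,0]},{"xyz":[0,0,3],"rot":[0,0,0]}]' >/dev/null; sh rd.sh
python3 -m inch '[{"xyz":[0,-1.5,0],"rot":[0,0,0]},{"xyz":[0,-1.5,0],"rot":[0,0,0]},{"xyz":[0,-1.5,0],"rot":[0,0,0]}]' >/dev/null; sh rd.sh
```

```text
21.9667 [ 632.9 -185.3   93.5] [ 0.7  0.2 -8.7] [-0.07 -0.02 -0.01]
22.2167 [ 633.1 -185.4   90.4] [ 0.1  0.9 -7. ] [-0.06  0.03 -0.05]
22.4667 [ 631.6 -185.7   90.7] [-0.9  0.3 -6.9] [-0.11  0.12 -0.03]
```

```bash
python3 -m inch '[{"xyz":[0,0.7,2],"rot":[0,0,0]},{"xyz":[0,0.7,5],"rot":[0,0,0]},{"xyz":[0,0.7,5],"rot":[0,0,0]},{"xyz":[0,0.7,5],"rot":[0,0,0]}]' >/dev/null; sh rd.sh
python3 -m inch '[{"xyz":[0,0,0],"rot":[0,0,0]}]' >/dev/null; sh rd.sh
python3 -m inch '[{"xyz":[0,0,2],"rot":[0,0,0]},{"xyz":[0,0,5],"rot":[0,0,0]},{"xyz":[0,0,5],"rot":[0,0,0]},{"xyz":[0,0,5],"rot":[0,0,0]}]' >/dev/null; sh rd.sh
```

```text
22.8 [ 632.5 -185.6   85.6] [-0.7  0.4 -5.5] [-0.09  0.19  0.02]
22.8833 [ 632.5 -185.6   85.7] [-0.9  0.1 -5.4] [-0.1   0.18 -0.02]
23.2167 [ 632.5 -185.6   80.7] [-0.6 -0.6 -4.2] [-0.16  0.21 -0.03]
```

A wall drag of about 3 N is building, with force toward −x. Ease up and shift −x.

```bash
python3 -m inch '[{"xyz":[0,0,-5],"rot":[0,0,0]},{"xyz":[0,-1,-5],"rot":[0,0,0]},{"xyz":[0,-1,-5],"rot":[0,0,0]}]' >/dev/null; sh rd.sh
python3 -m inch '[{"xyz":[0,-1,0],"rot":[0,0,0]},{"xyz":[0,-1,0],"rot":[0,0,0]},{"xyz":[0,-1,0],"rot":[0,0,0]}]' >/dev/null; sh rd.sh
python3 -m inch '[{"xyz":[0,-1,0],"rot":[0,0,0]},{"xyz":[0,-1,0],"rot":[0,0,0]},{"xyz":[0,-1,0],"rot":[0,0,0]}]' >/dev/null; sh rd.sh
python3 -m inch '[{"xyz":[0,-1,0],"rot":[0,0,0]},{"xyz":[0,-1,0],"rot":[0,0,0]},{"xyz":[0,-1,0],"rot":[0,0,0]}]' >/dev/null; sh rd.sh
```

```text
23.4667 [ 631.9 -185.7   86.2] [ 1.8  0.6 -5.7] [-0.05 -0.16  0.03]
23.7167 [ 631.1 -185.8   85.9] [ 3.4  0.7 -5.8] [ 0.13 -0.55  0.06]
23.9667 [ 630.3 -185.9   86. ] [ 5.4  2.2 -3.9] [ 0.26 -0.94  0.05]
24.2167 [ 630.1 -186.2   86.3] [ 6.3  2.  -6.1] [ 0.41 -1.39  0.08]
```

```bash
python3 -m inch '[{"xyz":[0,2,0],"rot":[0,0,0]},{"xyz":[0,3.5,0],"rot":[0,0,0]},{"xyz":[0,3.5,0],"rot":[0,0,0]},{"xyz":[0,3.5,0],"rot":[0,0,0]}]' >/dev/null; sh rd.sh
python3 -m inch '[{"xyz":[0,0.7,0],"rot":[0,0,0]},{"xyz":[0,0.7,0],"rot":[0,0,0]},{"xyz":[0,0.7,0],"rot":[0,0,0]}]' >/dev/null; sh rd.sh
python3 -m inch '[{"xyz":[0,0.7,0],"rot":[0,0,0]},{"xyz":[0,0.7,0],"rot":[0,0,0]},{"xyz":[0,0.7,0],"rot":[0,0,0]}]' >/dev/null; sh rd.sh
python3 -m inch '[{"xyz":[0,0.7,0],"rot":[0,0,0]},{"xyz":[0,0.7,0],"rot":[0,0,0]},{"xyz":[0,0.7,0],"rot":[0,0,0]}]' >/dev/null; sh rd.sh
```

```text
24.55 [ 631.1 -185.7   85.3] [-0.6 -0.8 -6.1] [-0.24  0.15  0.03]
24.8 [ 632.1 -185.2   85.2] [-0.9  0.7 -7.1] [ 0.09  0.08 -0.02]
25.05 [ 632.9 -185.1   85.4] [-0.9  1.9 -8.2] [ 0.08  0.25 -0.04]
25.3 [ 633.6 -185.2   85.5] [-2.4  0.5 -7.2] [ 0.03  0.5  -0.05]
```

Free now. Centre at about 632.3 and go down.

```bash
python3 -m inch '[{"xyz":[0,-1.2,0],"rot":[0,0,0]},{"xyz":[0,-1.2,2],"rot":[0,0,0]},{"xyz":[0,-1.2,4],"rot":[0,0,0]},{"xyz":[0,-1.2,4],"rot":[0,0,0]}]' >/dev/null; sh rd.sh
python3 -m inch '[{"xyz":[0,0,2],"rot":[0,0,0]},{"xyz":[0,0,4],"rot":[0,0,0]},{"xyz":[0,0,4],"rot":[0,0,0]},{"xyz":[0,0,4],"rot":[0,0,0]}]' >/dev/null; sh rd.sh
```

```text
25.6333 [ 632.9 -185.5   81.3] [-0.2  0.1 -8.3] [-0.1   0.05 -0.03]
25.9667 [ 632.9 -185.5   77.5] [ 0.2 -0.2 -7.8] [-0.04  0.09  0.02]
```

```bash
python3 -m inch '[{"xyz":[0,0,3],"rot":[0,0,0]},{"xyz":[0,0,6],"rot":[0,0,0]},{"xyz":[0,0,8],"rot":[0,0,0]},{"xyz":[0,0,8],"rot":[0,0,0]},{"xyz":[0,0,8],"rot":[0,0,0]}]' >/dev/null; sh rd.sh
python3 -m inch '[{"xyz":[0,0,3],"rot":[0,0,0]},{"xyz":[0,0,6],"rot":[0,0,0]},{"xyz":[0,0,6],"rot":[0,0,0]},{"xyz":[0,0,6],"rot":[0,0,0]}]' >/dev/null; sh rd.sh
```

```text
26.3833 [ 633.1 -185.6   69.8] [-1.3 -1.  -4.4] [-0.05  0.13 -0.  ]
26.7167 [ 633.1 -185.6   63.8] [-0.4  0.2 -1.7] [-0.14  0.12  0.  ]
```

```bash
python3 -m inch '[{"xyz":[0,0,2],"rot":[0,0,0]},{"xyz":[0,0,3.5],"rot":[0,0,0]},{"xyz":[0,0,3.5],"rot":[0,0,0]},{"xyz":[0,0,3.5],"rot":[0,0,0]}]' >/dev/null; sh rd.sh
python3 -m inch '[{"xyz":[0,0,0],"rot":[0,0,0]},{"xyz":[0,0,0],"rot":[0,0,0]},{"xyz":[0,0,0],"rot":[0,0,0]},{"xyz":[0,0,0],"rot":[0,0,0]},{"xyz":[0,0,0],"rot":[0,0,0]},{"xyz":[0,0,0],"rot":[0,0,0]},{"xyz":[0,0,-10],"rot":[0,0,0]},{"xyz":[0,0,-45],"rot":[0,0,0]},{"xyz":[0,0,-85],"rot":[0,0,0]},{"xyz":[0,0,-125],"rot":[0,0,0]},{"xyz":[0,0,-140],"rot":[0,0,0]},{"xyz":[0,0,-140],"rot":[0,0,0]}]' 0
python3 -m inch '[{"xyz":[0,0,0],"rot":[0,0,0]},{"xyz":[0,0,0],"rot":[0,0,0]},{"xyz":[0,0,0],"rot":[0,0,0]}]'
python3 - <<'E'
from h import *
I=ctrl.get_image("scene");cv2.imwrite("pics/end.png",cv2.resize(I[120:360,170:450,::-1],None,fx=2.4,fy=2.4,interpolation=3))
E
```

```text
27.05 [ 633.1 -185.6   60.3] [-0.7 -0.   0.7] [-0.17  0.12 -0.01]
t: 28.05
ee_pos: [635.7, -186.3, 206.5]
orientation: [2.035, 2.382, 0.006]
ft_force: [0.4, -0.2, -0.3]
width: 87.6
grasp_force: 0.0
t: 28.3
ee_pos: [631.7, -185.1, 198.5]
orientation: [-2.039, -2.387, 0.002]
ft_force: [-0.0, 0.3, 0.4]
width: 88.0
grasp_force: 0.0
```

View pics/end.png

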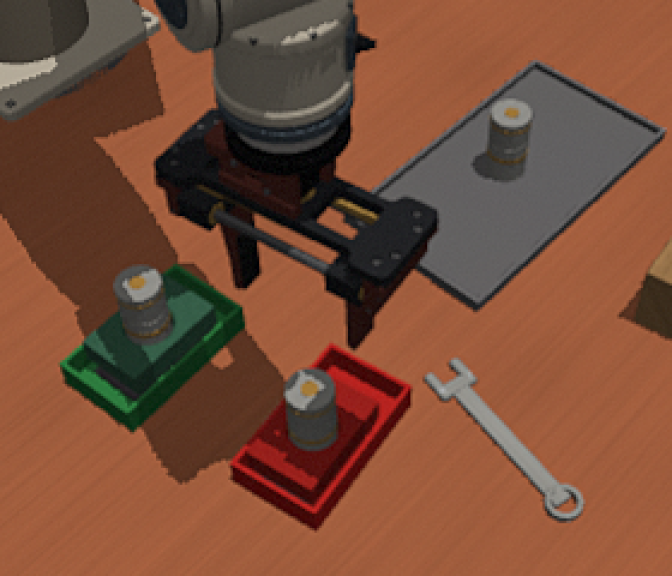

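The picture shows hub C seated upright in red (crop (312,410)), hub A seated upright in green (145,300) and hub B standing on the tray (508,135). Release heights put the centres at about 64 and 65 mm.

```bash
python3 -c "
from workcell import ctrl
print(ctrl.close_job())"
```

```text
the job is handed in; nothing more can be done
None
```

I handed the job in at about 28 s (no verdict came back): solid hub C is seated upright in the red socket, filled hub A is seated upright in the green, and hollow hub B stands on the returns tray; on the first try in green, hub A caught on the rim and pressed the socket to an estimated 21 of its 26 mm limit before I backed off.

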